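Scoop wax pastilles into the blue melting pot

ROBOT

A 7-joint arm with a two-finger parallel gripper is mounted at the origin on the work surface. World frame = base frame: x ahead of the robot, y to its left, z up, the work surface at z = 0. Lengths are in mm, angles in rad, forces in N, time in s.
With the tool pointing down it reaches from about 425 to 875 mm from the base axis. Payload 8.4 kg.
Tool frame: the origin (TCP) lies at the very end of the fingers, on their centre line; the grasp point (between the pads) lies 19 mm behind it; z points along the fingers, y is the line along which they close (so a half turn about z gives the same grasp; the last joint's range is limited). The gripper opens to 85 mm and grips with 20 to 120 N. Pads are 22 mm wide; open, the fingers measure 114 mm over their backs; the gripper's body (76 mm by 85 mm) begins 54 mm behind the grasp point. The pads swing forward as they close: fully open they stand 13 mm farther back than shut.
Start: joints at [1.098, 0.333, 0.04, 1.465, -0.013, 1.343, -0.059], TCP at [237.327, -605.095, 231.308] pointing down, gripper open.
Joint ranges: [-2.58, 2.58], [-0.38, 2.09], [-1.3, 1.39], [0.25, 2.4], [-1.5, 4.64], [0.08, 2.09], [-2.65, 2.65]. Speed limits (rad/s): [2.22, 2.22, 2.79, 2.79, 3.14, 3.14, 3.14].

INTERFACE

Orientations are given as a unit quaternion [x, y, z, w].
In Python, from plant import * gives the robot as it stands.
- The arm moves only by the shell command python3 -m crank 'ROWS' [FORCE]. ROWS is JSON, a list of rows, each an object with "jaw": the gripper command: -1 is shut, 1 is fully open, values between are in proportion; "delta_pos": the shift along the tool's x, y, z in cm, a list of three; "twist": the turn about the tool's z in degrees. In form: [{"jaw": jaw, "delta_pos": [x, y, z], "twist": twist}, ...]. A call has 1 to 12 rows; each row is the pose to reach, as a shift and turn from the pose commanded when the call began, along the tool's axes at that moment; what a row does not reach only later rows make up. A row lasts 1/8 s, in which the tool goes at most 62.5 mm and 10.7 degrees, less where a joint would pass 70% of its speed; a pose out of reach is approached as far as the arm can. A call with a gripper value outside its range is refused whole. The fingers move at their own pace and stop on an object; FORCE is the grip in N (left out, the last holds). Time passes only in rows, so rows that repeat a pose let the fingers close. It gives the time, the measured TCP pose, the force, the opening and the grip force at its end, in the units of the state.
- observe(): the state, without advancing time (a new reading comes with each control period).
- camera(name): name is "side" or "top"; returns the picture (480x640x3 uint8, red, green, blue); there is no depth.
- camera_info(name): a dict with "fx", "fy", "cx", "cy" (pixels), "dist" ([k1, k2, p1, p2, k3] as OpenCV has them; the pictures are not rectified), "camera_from_world" (4x4, takes a point from world to camera coordinates). Camera axes: x right, y up, looking along -z (the intrinsics and any distortion apply to the point x, -y, -z); pixel columns grow to the right and rows downward; lengths in mm; the calibration is good to about 2 mm. A picture is of the moment at which its call begins. camera_info takes no time and is no camera call.
- finish_job(): hands the job in; it is judged then, once.
The state is a dict: "clock": time; "qpos": joint angles; "joint_velocities": joint speeds; "joint_efforts": joint torques, N m; "position": TCP position; "tool_rot": TCP orientation; "wrist_force": force on the tool from outside, world axes, zero at the start; "torque": the same for the moment, N m; "width": finger opening in mm; "finger_force": force on a finger pad.
Only numpy, scipy, OpenCV 4.12 (cv2) and the standard library are available. Lean on these libraries where they do the work, as an engineer would, in place of code of your own. Each camera call takes 0.05 s, during which the arm holds its last target. There are 200 camera calls.

TASK

Pick up the scoop by its upright black handle, push it along the tray so that both wax pastilles ride up into it against the orange stop bar, draw it back clear of the bar and lift them out together in one scoopful. Tip both into the blue pot without the gripper touching the wax, leave the pot standing upright, and set the scoop back down flat in its tray about where it stood.

Things in the scene. Friction and masses are not known exactly. Their poses are not given: they have to be found in the camera images.
- scoop_grip (a point): grip point of the steel scoop (0.16 kg): on the axis of its black upright handle, a 20 mm square post, 105 mm above the scoop's underside; all free from 75 mm below to the top, 25 mm above. z up, the open lip points along -x. Pan 86 mm wide; lip at x = -112, back wall (32 mm high) at -13, side walls 22 mm high from -62 back, 4 mm ahead of that. It stands flat in the tray, aligned with it.
- tray: fixed dark steel tray. Origin: bench level; x as the scoop's. Floor 4 mm thick, x = -165 to +125 mm, 126 mm wide inside, walls 16 mm high. The scoop's handle stands at x = +80, lip at -32. An orange stop bar (near face x = -100, top 34 mm up) crosses it with a 9 mm gap below for the lip: slide the scoop flat 90 to 110 mm towards -x and the wax is in the pan (at 118 its walls hit the bar); draw slowly back 60 mm, off the bar, to lift.
- wax_a: one of two pale yellow wax pastilles (domed discs 26 mm across, 18 mm thick, 12 g, slippery: they slide out of the pan once it is tipped 25 degrees, 35 is plenty), the one at negative y of the tray. Origin at its centre. It lies flat on the tray floor between the scoop's lip and the stop bar, within 22 mm of the tray's centre line.
- wax_b: one of two pale yellow wax pastilles (domed discs 26 mm across, 18 mm thick, 12 g, slippery: they slide out of the pan once it is tipped 25 degrees, 35 is plenty), the one at positive y of the tray. Origin at its centre. It lies flat on the tray floor between the scoop's lip and the stop bar, within 22 mm of the tray's centre line.
- pot_blue: the blue pot, the target: open, round, straight-sided, 128 mm outside diameter, wall 4 mm, 70 mm high, inner floor 5 mm up, 0.5 kg, empty and loose on the bench. Origin: centre of its underside, z up. Two pots of the same shape, one white and one grey, with cassettes in them, stand near it in changing order.
Mind the look-alikes: they are no part of the job. Of the things like the pot_blue, leave any that is turquoise; of the rest the larger one is meant. Leave any turquoise look-alike of the wax_b alone.

How it is judged:
By the outcome, as a careful person would: the job done as asked, in the order asked, and still so for the second after the job is handed in, with the robot touching nothing.
It also fails if it takes over 64 s, if anything falls off the work surface, if the arm or the gripper's body presses on something with over 40 N, if the wrist force passes 120 N, or if a joint passes its speed limit or range.

## Working session

There is one attempt and no reset: what is moved stays moved. The work goes in short steps, Python scripts to look and compute and a shell command to move; the robot and the scene stay as the last step left them, time stands still between calls to the robot, and variables do not carry over. Pictures are saved under pics/ and viewed, at most 10 in all, crops included, and the job is handed in when it is done.

```bash
ls; mkdir -p pics; python3 - <<'E'
from plant import *
import cv2
for n in("top","side"):
    cv2.imwrite(f"pics/{n}0.png",camera(n)[:,:,::-1]); i=camera_info(n); print(n,i)
s=observe(); print(s)
E
```

```text
pics
top {'fx': 557.1830043128915, 'fy': 557.1830043128915, 'cx': 320.21885123553994, 'cy': 245.47970173184146, 'dist': array([-0.15063881,  0.        ,  0.        ,  0.        ,  0.        ]), 'camera_from_world': array([[ 1.41274573e-02, -9.99899795e-01,  9.02862539e-04,
         1.31277908e+02],
       [ 9.96330723e-01,  1.41532471e-02,  8.44083875e-02,
        -6.10954607e+02],
       [-8.44127078e-02, -2.92926203e-04,  9.96430835e-01,
        -1.12213387e+03],
       [ 0.00000000e+00,  0.00000000e+00,  0.00000000e+00,
         1.00000000e+00]])}
side {'fx': 494.9396878563009, 'fy': 494.9396878563009, 'cx': 324.0673168909772, 'cy': 245.77249168782356, 'dist': array([-0.04114117,  0.        ,  0.        ,  0.        ,  0.        ]), 'camera_from_world': array([[ 8.84163217e-01, -4.66676190e-01, -2.16503995e-02,
        -4.52212028e+02],
       [ 3.19566427e-01,  5.70344441e-01,  7.56693146e-01,
        -3.24122531e+02],
       [-3.40782490e-01, -6.75958987e-01,  6.53411619e-01,
        -6.62632710e+02],
       [ 0.00000000e+00,  0.00000000e+00,  0.00000000e+00,
         1.00000000e+00]])}
{'clock': 0.1, 'qpos': array([ 1.09777803,  0.33383506,  0.03989659,  1.46614523, -0.01340828,
        1.34328518, -0.05848241]), 'joint_velocities': array([-3.17458437e-04, -2.92241233e-03, -7.64824259e-04, -2.56293527e-03,
       -8.40987345e-04, -2.69524047e-05, -2.94845631e-05]), 'joint_efforts': array([ 4.61041738e-03, -6.60006738e+01,  1.37088776e+00, -4.06471395e+01,
        1.71638222e-02,  8.88417650e-03, -1.81329136e-05]), 'position': array([ 237.1875408 , -604.76121675,  230.53226879]), 'tool_rot': array([ 9.82585024e-01,  1.85812209e-01, -1.76321835e-04, -6.80832182e-04]), 'wrist_force': array([-0.13571859, -0.78983329,  0.28396275]), 'torque': array([ 0.03138685,  0.00723219, -0.00560808]), 'finger_force': 0.0, 'width': 85.32316705256501}
```

View pics/top0.png

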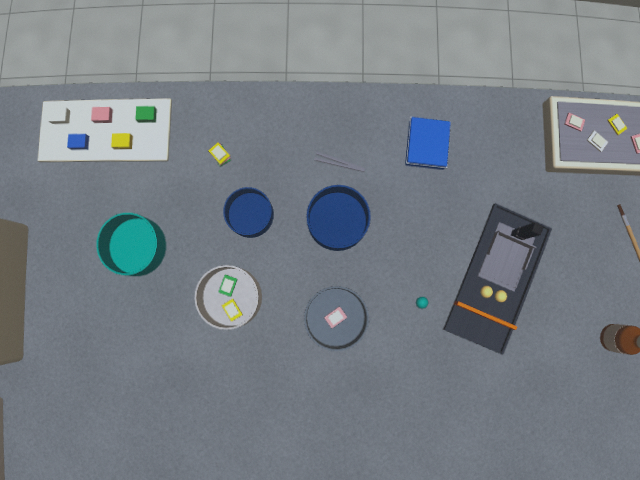

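View pics/side0.png

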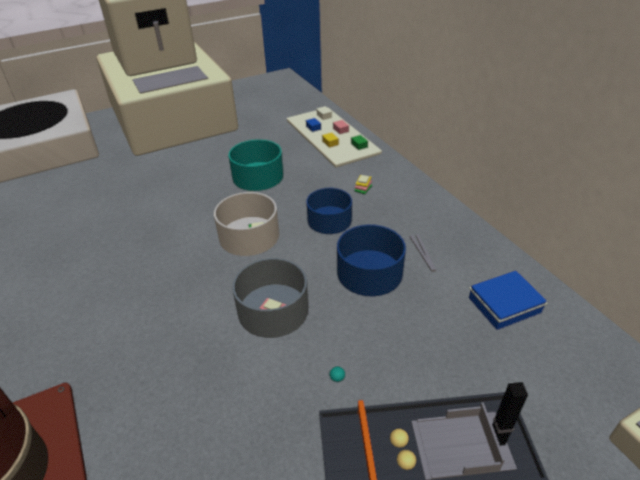

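Top view: the tray runs from about (522,220) to (475,340), with the handle near (527,231), the wax at (487,292) and (501,296), and the large blue pot at (338,217). The small blue, turquoise, white and grey ones are to be left alone.

```bash
cat > h.py <<'E'
from plant import *
import cv2, numpy as np
def toworld(cam,uv,z):
    i=camera_info(cam); K=np.array([[i['fx'],0,i['cx']],[0,i['fy'],i['cy']],[0,0,1]])
    p=cv2.undistortPoints(np.array([[uv]],float),K,i['dist'])[0,0]
    T=i['camera_from_world'];R=T[:3,:3];c=-R.T@T[:3,3]
    d=R.T@np.array([p[0],-p[1],-1]); return c+d*(z-c[2])/d[2]
def topix(cam,X):
    i=camera_info(cam); K=np.array([[i['fx'],0,i['cx']],[0,i['fy'],i['cy']],[0,0,1]])
    T=i['camera_from_world'];p=T[:3,:3]@np.asarray(X,float)+T[:3,3];p=p*[1,-1,-1]
    return cv2.projectPoints(p[None],np.zeros(3),np.zeros(3),K,i['dist'])[0].ravel()
E
python3 - <<'E'
import cv2
a=cv2.imread('pics/top0.png')[195:360,435:560]; cv2.imwrite('pics/c1.png',cv2.resize(a,None,fx=3.6,fy=3.6,interpolation=cv2.INTER_CUBIC))
b=cv2.imread('pics/side0.png')[370:480,310:550]; cv2.imwrite('pics/c2.png',cv2.resize(b,None,fx=3.3,fy=3.3,interpolation=cv2.INTER_CUBIC))
E
```

```text
(no output)
```

View pics/c1.png

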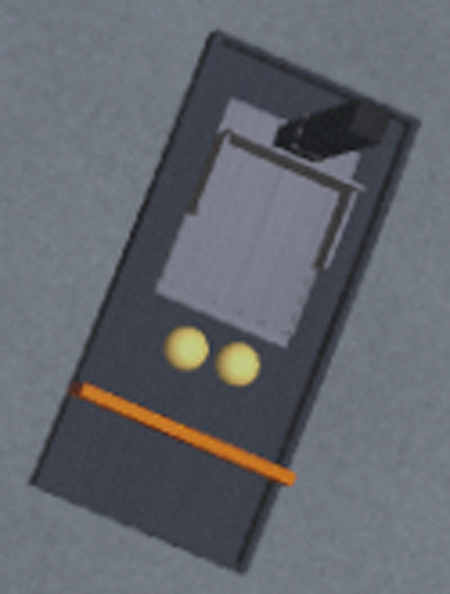

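View pics/c2.png

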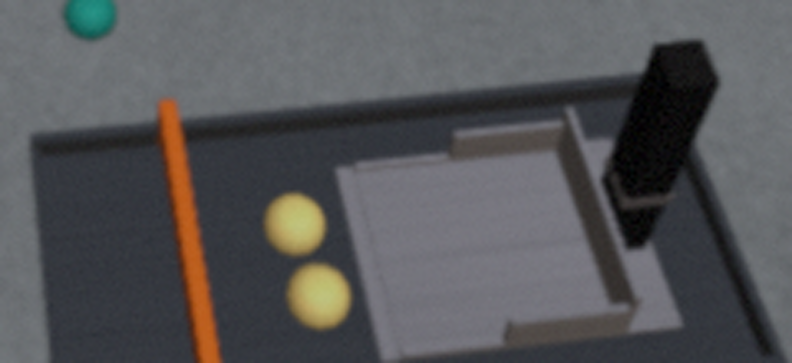

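Crop 1: handle top at crop (372,122); tray corners at (213,32), (419,120), (33,485), (243,572); wax at (187,348) and (238,364). Crop 2: handle top at (686,60).

```bash
python3 - <<'E'
from h import *
np.set_printoptions(precision=1,suppress=True)
c=lambda x,y:(435+(x+.5)/3.6-.5,195+(y+.5)/3.6-.5)
P=lambda x,y,z:toworld('top',c(x,y),z)
TL,TR,BL,BR=[P(*p,16) for p in((213,32),(419,120),(33,485),(243,572))]
print(TL,TR,BL,BR); 
for a,b in((BL,TL),(BR,TR)):
    d=(b-a)[:2]; print('len',np.linalg.norm(d),'yaw',np.degrees(np.arctan2(d[1],d[0])))
for a,b in((TR,TL),(BR,BL)):
    d=(b-a)[:2]; print('wid',np.linalg.norm(d),'yaw-90',np.degrees(np.arctan2(-d[0],d[1])))
# bar top ends, pan lip corners
a,b=P(82,390,34),P(293,480,34);d=(a-b)[:2];print('bar',(a+b)/2,np.linalg.norm(d),np.degrees(np.arctan2(-d[0],d[1])))
a,b=P(157,292,5),P(288,347,5);d=(a-b)[:2];print('lip',(a+b)/2,np.linalg.norm(d),np.degrees(np.arctan2(-d[0],d[1])))
h=P(372,122,134);print('handle',h)
hs=toworld('side',(310+(686+.5)/3.3-.5,370+(60.5)/3.3-.5),134);print('handle side',hs)
print('wax',P(187,348,13),P(238,364,13))
cen=(TL+TR+BL+BR)/4;print('cen',cen)
# pot rim
im=cv2.imread('pics/top0.png');hsv=cv2.cvtColor(im,cv2.COLOR_BGR2HSV)
m=cv2.inRange(hsv,(105,120,30),(125,255,255));m[:,400:]=0;m[:,295:298]=0
n,l,st,ce=cv2.connectedComponentsWithStats(m)
for k in range(1,n):
    if st[k,4]>800:
        print(st[k],ce[k])
        ct=cv2.findContours((l==k).astype(np.uint8),0,1)[0][0]
        w=np.array([toworld('top',p[0],70)[:2] for p in ct]).astype(np.float32)
        print(cv2.minEnclosingCircle(w))
E
```

```text
[ 704.6 -227.8   16. ] [ 654.5 -354.2   16. ] [ 438.9 -118.9   16. ] [ 388.5 -243.8   16. ]
len 287.17509942730373 yaw -22.281037703787796
len 288.06019187205504 yaw -22.538892086344266
wid 135.91514834742844 yaw-90 -21.611834182966675
wid 134.6113412969165 yaw-90 -21.9808543003556
bar [ 468.5 -205.2   34. ] 134.36288499411762 -22.354105392581346
lip [ 535.4 -235.1    5. ] 85.65081140851903 -21.795831794680037
handle [ 638.4 -277.2  134. ]
handle side [ 639.7 -276.2  134. ]
wax [ 518.5 -210.8   13. ] [ 509.3 -241.5   13. ]
cen [ 546.6 -236.2   16. ]
[ 307  185   63   65 3096] [337.6 217.4]
((662.8578491210938, 106.127197265625), 65.43509674072266)
[ 224  187   49   48 1699] [248.3 212.3]
((670.3093872070312, 285.6336975097656), 50.867610931396484)
```

```bash
cat >> h.py <<'E'
from scipy.spatial.transform import Rotation as Ro
def go(X,yaw=-22.1):
    """shift (cm, tool axes) and twist (deg) to bring TCP to X with tool x at world yaw"""
    s=observe();R=Ro.from_quat(s['tool_rot']).as_matrix()
    y=np.degrees(np.arctan2(R[1,0],R[0,0]))
    print('t',round(s['clock'],2),'pos',s['position'].round(1),'yaw',round(y,2),'tilt',R[:,2].round(3),'w',round(s['width'],1),'F',s['wrist_force'].round(1))
    print('delta',(R.T@(np.array(X)-s['position'])/10).round(2),'twist',round(-((yaw-y+180)%360-180),1))
E
python3 - <<'E'
from h import *
go([639,-276.5,180]); print(toworld('top',(607,338),0))
E
```

```text
t 0.1 pos [ 237.2 -604.8  230.5] yaw 21.42 tilt [-0.001  0.001 -1.   ] w 85.3 F [-0.1 -0.8  0.3]
delta [ 49.39 -15.88   5.07] twist 43.5
[ 417.41553841 -488.97774189    0.        ]
```

```bash
python3 -m crank '[{"jaw":1,"delta_pos":[0,0,-6],"twist":0},{"jaw":1,"delta_pos":[6,-2,-6],"twist":10},{"jaw":1,"delta_pos":[12,-4,-6],"twist":20},{"jaw":1,"delta_pos":[18,-6,-6],"twist":30},{"jaw":1,"delta_pos":[24,-8,-6],"twist":40},{"jaw":1,"delta_pos":[30,-9.6,-5],"twist":43.5},{"jaw":1,"delta_pos":[36,-11.5,-3],"twist":43.5},{"jaw":1,"delta_pos":[42,-13.5,-1],"twist":43.5},{"jaw":1,"delta_pos":[47,-15.2,2],"twist":43.5},{"jaw":1,"delta_pos":[49.4,-15.9,5],"twist":43.5},{"jaw":1,"delta_pos":[49.4,-15.9,5],"twist":43.5},{"jaw":1,"delta_pos":[49.4,-15.9,5],"twist":43.5}]' 40
python3 - <<'E'
from h import *
a=camera('side')[:,:,::-1]; b=camera('top')[:,:,::-1]
cv2.imwrite('pics/m1.png',np.hstack([cv2.resize(a[260:480,400:600],(400,440)),cv2.resize(b[160:380,440:640],(400,440))]))
go([639,-276.5,90])
E
```

```text
clock: 1.6
position: [638.7, -277.6, 181.3]
tool_rot: [0.981, -0.192, -0.0, 0.0]
wrist_force: [-0.3, 0.1, 0.4]
width: 85.7
finger_force: 0.0
t 1.7 pos [ 638.7 -278.6  182.6] yaw -22.21 tilt [ 0.001 -0.001 -1.   ] w 85.4 F [-0.2 -0.7  0.2]
delta [-0.07 -0.21  9.26] twist -0.1
```

View pics/m1.png

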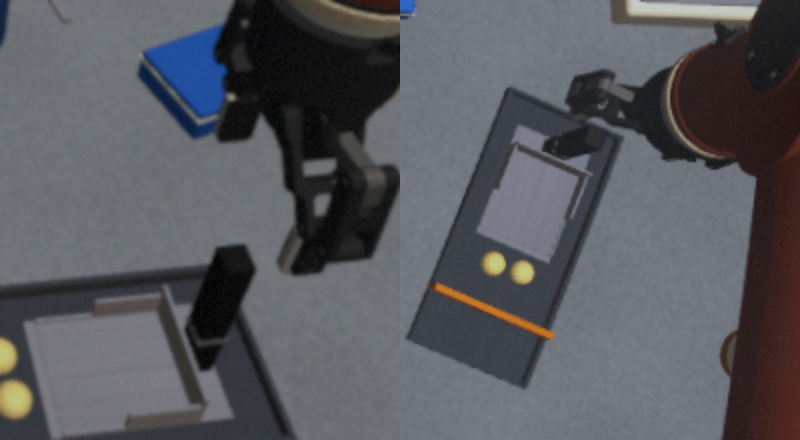

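Side view: fingertips at about (547,390) and (518,326) px, handle top at about (517,388). Comparing this with the projection of the TCP.

```bash
python3 - <<'E'
from h import *
p=observe()['position'];R=Ro.from_quat(observe()['tool_rot']).as_matrix()
for n in('side','top'):
    print(n,'tcp',topix(n,p),'tips',topix(n,p+R@[0,50,-5]),topix(n,p+R@[0,-50,-5]),'handle top',topix(n,[639,-276.5,134]))
E
```

```text
side tcp [528.26450801 366.20071646] tips [547.70249391 401.38663732] [513.06354617 330.33398732] handle top [517.28168371 388.29390218]
top tcp [548.75111206 225.35628166] tips [573.84996395 235.75627284] [525.41063814 214.23456519] handle top [537.64199549 228.21822096]
```

```bash
python3 -m crank '[{"jaw":1,"delta_pos":[0,-0.1,5],"twist":0},{"jaw":1,"delta_pos":[0,-0.1,9.2],"twist":0},{"jaw":1,"delta_pos":[0,-0.1,9.2],"twist":0},{"jaw":-1,"delta_pos":[0,-0.1,9.2],"twist":0},{"jaw":-1,"delta_pos":[0,-0.1,9.2],"twist":0},{"jaw":-1,"delta_pos":[0,-0.1,9.2],"twist":0},{"jaw":-1,"delta_pos":[0,-0.1,9.2],"twist":0},{"jaw":-1,"delta_pos":[0,-0.1,9.2],"twist":0}]' 60
python3 - <<'E'
from h import *
go([639-.9265*100,-276.5+.376*100,90])
E
```

```text
clock: 2.7
position: [640.1, -276.0, 90.4]
tool_rot: [0.981, -0.192, 0.001, 0.0]
wrist_force: [-1.3, 0.4, 6.0]
width: 19.8
finger_force: 59.0
t 2.7 pos [ 640.1 -276.    90.4] yaw -22.09 tilt [ 0.001 -0.    -1.   ] w 19.8 F [-1.3  0.4  6. ]
delta [-10.08   0.09   0.03] twist 0.0
```

```bash
python3 -m crank '[{"jaw":-1,"delta_pos":[-1,0,0],"twist":0},{"jaw":-1,"delta_pos":[-2,0,0],"twist":0},{"jaw":-1,"delta_pos":[-3,0,0],"twist":0},{"jaw":-1,"delta_pos":[-4,0,0],"twist":0},{"jaw":-1,"delta_pos":[-5,0,0],"twist":0},{"jaw":-1,"delta_pos":[-6,0,0],"twist":0},{"jaw":-1,"delta_pos":[-7,0,0],"twist":0},{"jaw":-1,"delta_pos":[-8,0,0],"twist":0},{"jaw":-1,"delta_pos":[-9,0,0],"twist":0},{"jaw":-1,"delta_pos":[-9.7,0,0],"twist":0},{"jaw":-1,"delta_pos":[-10.3,0,0],"twist":0},{"jaw":-1,"delta_pos":[-10.3,0,0],"twist":0}]'
python3 - <<'E'
from h import *
a=camera('side')[:,:,::-1]; b=camera('top')[:,:,::-1]
cv2.imwrite('pics/m2.png',np.hstack([cv2.resize(a[330:480,300:500],(400,300)),cv2.resize(b[200:350,420:620],(400,300))]))
go([639-.9265*100,-276.5+.376*100,90])
E
```

```text
clock: 4.2
position: [544.2, -236.9, 90.3]
tool_rot: [0.981, -0.192, 0.001, 0.0]
wrist_force: [-1.6, 0.5, 7.7]
width: 19.2
finger_force: 59.3
t 4.3 pos [ 544.3 -237.    90.3] yaw -22.08 tilt [ 0.001 -0.    -1.   ] w 19.4 F [-1.1  0.9  8.5]
delta [0.26 0.1  0.03] twist 0.0
```

View pics/m2.png

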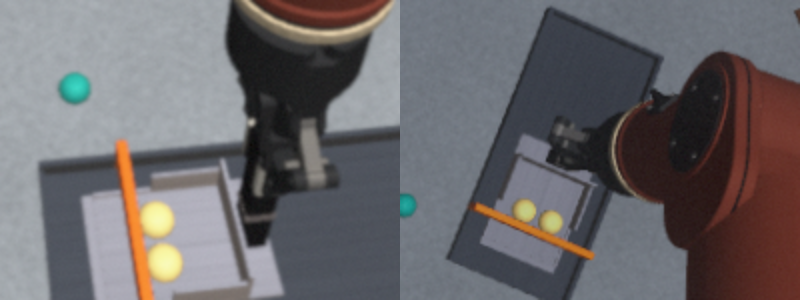

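Both pastilles lie in the pan against the bar. I'll draw back slowly and then lift.

```bash
python3 -m crank '[{"jaw":-1,"delta_pos":[0.4,0,0],"twist":0},{"jaw":-1,"delta_pos":[1.0,0,0],"twist":0},{"jaw":-1,"delta_pos":[1.7,0,0],"twist":0},{"jaw":-1,"delta_pos":[2.4,0,0],"twist":0},{"jaw":-1,"delta_pos":[3.1,0,0],"twist":0},{"jaw":-1,"delta_pos":[3.8,0,0],"twist":0},{"jaw":-1,"delta_pos":[4.5,0,0],"twist":0},{"jaw":-1,"delta_pos":[5.2,0,0],"twist":0},{"jaw":-1,"delta_pos":[5.8,0,0],"twist":0},{"jaw":-1,"delta_pos":[6.2,0,0],"twist":0},{"jaw":-1,"delta_pos":[6.2,0,0],"twist":0}]'
python3 -m crank '[{"jaw":-1,"delta_pos":[0,0,-0.5],"twist":0},{"jaw":-1,"delta_pos":[0,0,-1.2],"twist":0},{"jaw":-1,"delta_pos":[0,0,-2.2],"twist":0},{"jaw":-1,"delta_pos":[0,0,-3.5],"twist":0},{"jaw":-1,"delta_pos":[0,0,-5],"twist":0},{"jaw":-1,"delta_pos":[0,0,-6.5],"twist":0},{"jaw":-1,"delta_pos":[0,0,-8],"twist":0},{"jaw":-1,"delta_pos":[0,0,-9.2],"twist":0},{"jaw":-1,"delta_pos":[0,0,-10.2],"twist":0},{"jaw":-1,"delta_pos":[0,0,-10.8],"twist":0},{"jaw":-1,"delta_pos":[0,0,-11],"twist":0}]'
python3 - <<'E'
from h import *
a=camera('side')[:,:,::-1]; b=camera('top')[:,:,::-1]
cv2.imwrite('pics/m3.png',np.hstack([cv2.resize(a[250:450,300:550],(400,320)),cv2.resize(b[180:380,400:640],(400,333))[:320]]))
u=np.array([.9265,-.376]); p=np.array([663,106])+u*66
go([*p,200])
E
```

```text
clock: 5.68
position: [602.1, -260.6, 90.4]
tool_rot: [0.981, -0.192, 0.001, 0.0]
wrist_force: [-0.3, -0.3, 7.1]
width: 19.5
finger_force: 60.2
clock: 7.05
position: [601.6, -260.4, 199.5]
tool_rot: [0.981, -0.192, 0.0, -0.0]
wrist_force: [0.0, -0.8, -1.6]
width: 19.2
finger_force: 59.0
t 7.15 pos [ 601.5 -260.4  199.1] yaw -22.09 tilt [-0.  0. -1.] w 19.3 F [-0.2  0.4 -1.9]
delta [ -1.48 -36.26  -0.09] twist 0.0
```

View pics/m3.png

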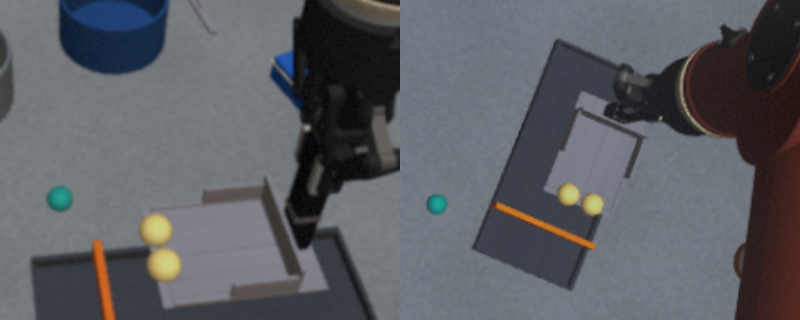

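The wax sits close to the lip now, so I'll measure how close and whether the pan is level.

```bash
python3 - <<'E'
from h import *
p=observe()['position'];u=np.array([.9265,-.376,0]);v=np.array([.376,.9265,0])
o=np.array([p[0],p[1],p[2]-86])
b=camera('top')[:,:,::-1].copy();a=camera('side')[:,:,::-1].copy()
for n,im in(('top',b),('side',a)):
    for s in(1,-1):
        q=topix(n,o+u*-112+v*43*s);print(n,'lip corner',q.round(1)); cv2.circle(im,tuple(int(x*8) for x in q),8,(0,0,255),1,cv2.LINE_AA,3)
    m=cv2.inRange(cv2.cvtColor(im,cv2.COLOR_BGR2HSV),(20,60,120),(35,255,255))
    nn,l,st,ce=cv2.connectedComponentsWithStats(m)
    for k in range(1,nn):
        if st[k,4]>40:
            w=toworld(n,ce[k],o[2]+11)-o; print(n,st[k],ce[k].round(1),'scoop xy',(w@u).round(1),(w@v).round(1))
cv2.imwrite('pics/m4.png',np.hstack([cv2.resize(a[320:470,370:530],(400,375),interpolation=cv2.INTER_CUBIC),cv2.resize(b[220:370,450:610],(400,375),interpolation=cv2.INTER_CUBIC)]))
E
```

```text
top lip corner [485.5 293.4]
top lip corner [525.5 310.4]
top [608 114  19  21 111] [616.5 124.4] scoop xy 311.3 -88.7
top [111 133  20  15 270] [120.2 139.8] scoop xy -112.1 813.7
top [208 142  22  23 154] [218.8 153.1] scoop xy -62.7 620.1
top [495 290  13  13 134] [501.  296.3] scoop xy -106.7 16.0
top [509 296  13  13 130] [515.1 302.3] scoop xy -106.7 -14.1
top [222 299  21  22 156] [231.9 309.7] scoop xy -327.0 476.1
side lip corner [387.6 380.7]
side lip corner [401.8 442.6]
side [322 132  17  16 177] [330.7 139. ] scoop xy -116.9 672.4
side [355 175  17  11  85] [362.9 181.3] scoop xy -72.7 493.1
side [387 384  20  20 315] [396.6 393.5] scoop xy -106.6 16.2
side [392 405  21  21 340] [402.1 415.2] scoop xy -106.3 -14.1
```

View pics/m4.png

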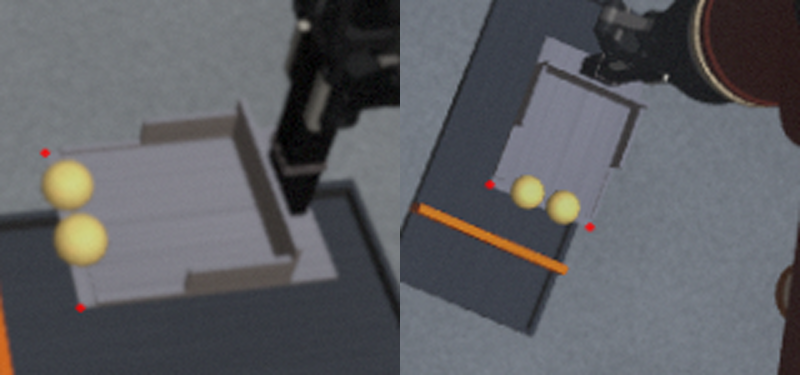

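The wax centres are only about 5 mm from the lip, which is too risky to carry. I'll lower the scoop, push again and draw back more slowly.

```bash
cat >> h.py <<'E'
def wax():
    p=observe()['position'];u=np.array([.9265,-.376,0]);v=np.array([.376,.9265,0])
    o=np.array([p[0],p[1],p[2]-86])
    for n in('top','side'):
        im=camera(n)[:,:,::-1].copy()
        m=cv2.inRange(cv2.cvtColor(im,cv2.COLOR_BGR2HSV),(20,60,120),(35,255,255))
        nn,l,st,ce=cv2.connectedComponentsWithStats(m)
        for k in range(1,nn):
            w=toworld(n,ce[k],o[2]+11)-o
            if st[k,4]>30 and abs(w@v)<60 and -220<w@u<0: print(n,st[k,4],'scoop xy',(w@u).round(1),(w@v).round(1))
E
python3 -m crank '[{"jaw":-1,"delta_pos":[0,0,0.6],"twist":0},{"jaw":-1,"delta_pos":[0,0,2],"twist":0},{"jaw":-1,"delta_pos":[0,0,3.5],"twist":0},{"jaw":-1,"delta_pos":[0,0,5],"twist":0},{"jaw":-1,"delta_pos":[0,0,6.5],"twist":0},{"jaw":-1,"delta_pos":[0,0,8],"twist":0},{"jaw":-1,"delta_pos":[0,0,9.2],"twist":0},{"jaw":-1,"delta_pos":[0,0,10.2],"twist":0},{"jaw":-1,"delta_pos":[0,0,10.8],"twist":0},{"jaw":-1,"delta_pos":[0,0,11],"twist":0}]'
python3 -c "
from h import *
wax()"
python3 -m crank '[{"jaw":-1,"delta_pos":[-0.6,0,0],"twist":0},{"jaw":-1,"delta_pos":[-1.2,0,0],"twist":0},{"jaw":-1,"delta_pos":[-1.8,0,0],"twist":0},{"jaw":-1,"delta_pos":[-2.5,0,0],"twist":0},{"jaw":-1,"delta_pos":[-3.2,0,0],"twist":0},{"jaw":-1,"delta_pos":[-3.9,0,0],"twist":0},{"jaw":-1,"delta_pos":[-4.6,0,0],"twist":0},{"jaw":-1,"delta_pos":[-5.3,0,0],"twist":0},{"jaw":-1,"delta_pos":[-6,0,0],"twist":0},{"jaw":-1,"delta_pos":[-6.5,0,0],"twist":0},{"jaw":-1,"delta_pos":[-6.9,0,0],"twist":0},{"jaw":-1,"delta_pos":[-7,0,0],"twist":0}]'
python3 -c "
from h import *
wax()"
python3 -m crank '[{"jaw":-1,"delta_pos":[0.1,0,0],"twist":0},{"jaw":-1,"delta_pos":[0.3,0,0],"twist":0},{"jaw":-1,"delta_pos":[0.6,0,0],"twist":0},{"jaw":-1,"delta_pos":[0.9,0,0],"twist":0},{"jaw":-1,"delta_pos":[1.2,0,0],"twist":0},{"jaw":-1,"delta_pos":[1.5,0,0],"twist":0},{"jaw":-1,"delta_pos":[1.8,0,0],"twist":0},{"jaw":-1,"delta_pos":[2,0,0],"twist":0},{"jaw":-1,"delta_pos":[2,0,0],"twist":0}]'
python3 -c "
from h import *
wax()"
```

```text
clock: 8.5
position: [602.1, -260.8, 90.4]
tool_rot: [0.981, -0.192, 0.001, 0.0]
wrist_force: [-5.1, 0.4, 13.1]
width: 19.3
finger_force: 60.9
top 111 scoop xy -108.0 16.1
top 107 scoop xy -107.9 -13.5
side 264 scoop xy -107.6 15.9
side 289 scoop xy -107.4 -13.7
clock: 10.1
position: [537.2, -234.0, 90.3]
tool_rot: [0.981, -0.191, 0.001, 0.0]
wrist_force: [2.1, -1.0, 4.6]
width: 19.2
finger_force: 60.0
top 106 scoop xy -56.6 15.0
top 103 scoop xy -56.5 -14.0
side 243 scoop xy -55.2 14.8
side 265 scoop xy -55.4 -13.9
clock: 11.32
position: [555.4, -241.4, 90.3]
tool_rot: [0.981, -0.191, 0.001, 0.0]
wrist_force: [-1.5, 0.6, 8.6]
width: 19.3
finger_force: 60.4
top 106 scoop xy -63.2 14.9
top 107 scoop xy -63.3 -13.6
side 538 scoop xy -62.1 -0.0
```

```bash
python3 -m crank '[{"jaw":-1,"delta_pos":[0,0,-0.15],"twist":0},{"jaw":-1,"delta_pos":[0.2,0,-0.2],"twist":0},{"jaw":-1,"delta_pos":[0.5,0,-0.2],"twist":0},{"jaw":-1,"delta_pos":[0.9,0,-0.2],"twist":0},{"jaw":-1,"delta_pos":[1.3,0,-0.2],"twist":0},{"jaw":-1,"delta_pos":[1.7,0,-0.2],"twist":0},{"jaw":-1,"delta_pos":[2.1,0,-0.2],"twist":0},{"jaw":-1,"delta_pos":[2.5,0,-0.2],"twist":0},{"jaw":-1,"delta_pos":[2.8,0,-0.2],"twist":0},{"jaw":-1,"delta_pos":[3.0,0,-0.2],"twist":0},{"jaw":-1,"delta_pos":[3.0,0,-0.2],"twist":0}]'
python3 -c "
from h import *
wax()"
```

```text
clock: 12.8
position: [583.1, -252.8, 91.3]
tool_rot: [0.981, -0.192, -0.0, -0.0]
wrist_force: [-0.9, 0.3, -2.2]
width: 19.5
finger_force: 59.0
top 111 scoop xy -62.9 14.9
top 107 scoop xy -62.9 -13.6
side 535 scoop xy -62.2 -0.1
```

```bash
python3 -m crank '[{"jaw":-1,"delta_pos":[0.3,0,-0.2],"twist":0},{"jaw":-1,"delta_pos":[0.7,0,-0.6],"twist":0},{"jaw":-1,"delta_pos":[1.1,0,-1.2],"twist":0},{"jaw":-1,"delta_pos":[1.4,0,-2.0],"twist":0},{"jaw":-1,"delta_pos":[1.5,0,-3.1],"twist":0},{"jaw":-1,"delta_pos":[1.5,0,-4.4],"twist":0},{"jaw":-1,"delta_pos":[1.5,0,-5.7],"twist":0},{"jaw":-1,"delta_pos":[1.5,0,-7.1],"twist":0},{"jaw":-1,"delta_pos":[1.5,0,-8.5],"twist":0},{"jaw":-1,"delta_pos":[1.5,0,-9.6],"twist":0},{"jaw":-1,"delta_pos":[1.5,0,-10.4],"twist":0},{"jaw":-1,"delta_pos":[1.5,0,-10.8],"twist":0}]'
python3 -c "
from h import *
wax()
u=np.array([.9265,-.376]); p=np.array([663,106])+u*66
go([*p,199])"
```

```text
clock: 14.4
position: [597.0, -258.5, 199.8]
tool_rot: [0.981, -0.192, 0.0, 0.0]
wrist_force: [0.1, 0.8, -1.5]
width: 19.4
finger_force: 59.0
top 128 scoop xy -62.5 14.8
top 128 scoop xy -62.5 -13.8
side 654 scoop xy -61.7 -0.0
t 14.5 pos [ 597.  -258.5  199.6] yaw -22.09 tilt [ 0. -0. -1.] w 19.6 F [ 0.1 -0.3 -1.5]
delta [ -0.99 -36.26   0.06] twist 0.0
```

```bash
python3 -m crank '[{"jaw":-1,"delta_pos":[0,-0.3,0],"twist":0},{"jaw":-1,"delta_pos":[0,-1.0,0],"twist":0},{"jaw":-1,"delta_pos":[0,-2.1,0],"twist":0},{"jaw":-1,"delta_pos":[0,-3.6,0],"twist":0},{"jaw":-1,"delta_pos":[0,-5.3,0],"twist":0},{"jaw":-1,"delta_pos":[0,-7.1,0],"twist":0},{"jaw":-1,"delta_pos":[0,-9,0],"twist":0},{"jaw":-1,"delta_pos":[0,-11,0],"twist":0},{"jaw":-1,"delta_pos":[0,-13,0],"twist":0},{"jaw":-1,"delta_pos":[0,-15,0],"twist":0},{"jaw":-1,"delta_pos":[-0.2,-17,0],"twist":0},{"jaw":-1,"delta_pos":[-0.3,-19,0],"twist":0}]'
python3 -m crank '[{"jaw":-1,"delta_pos":[-0.1,-2,0],"twist":0},{"jaw":-1,"delta_pos":[-0.3,-4,0],"twist":0},{"jaw":-1,"delta_pos":[-0.4,-6,0],"twist":0},{"jaw":-1,"delta_pos":[-0.6,-8,0],"twist":0},{"jaw":-1,"delta_pos":[-0.8,-10,0],"twist":0},{"jaw":-1,"delta_pos":[-0.9,-11.8,0],"twist":0},{"jaw":-1,"delta_pos":[-1,-13.4,0],"twist":0},{"jaw":-1,"delta_pos":[-1.1,-14.8,0],"twist":0},{"jaw":-1,"delta_pos":[-1.1,-16,0],"twist":0},{"jaw":-1,"delta_pos":[-1.1,-16.8,0],"twist":0},{"jaw":-1,"delta_pos":[-1.1,-17.2,0],"twist":0},{"jaw":-1,"delta_pos":[-1.1,-17.3,0],"twist":0}]'
python3 - <<'E'
from h import *
wax()
a=camera('side')[:,:,::-1]; b=camera('top')[:,:,::-1]
cv2.imwrite('pics/m5.png',np.hstack([cv2.resize(a[140:340,250:450],(400,400)),cv2.resize(b[130:330,270:470],(400,400))]))
u=np.array([.9265,-.376]); p=np.array([663,106])+u*62
go([*p,199])
E
```

```text
clock: 16.0
position: [665.9, -80.0, 199.3]
tool_rot: [0.981, -0.191, -0.0, -0.0]
wrist_force: [0.5, 1.2, -1.7]
width: 19.3
finger_force: 59.0
clock: 17.5
position: [720.5, 83.0, 199.3]
tool_rot: [0.981, -0.192, -0.0, 0.0]
wrist_force: [-0.4, 0.7, -1.7]
width: 19.5
finger_force: 58.9
top 138 scoop xy -62.9 15.7
top 136 scoop xy -63.0 -13.0
side 255 scoop xy -61.4 2.3
t 17.7 pos [720.4  82.6 199.4] yaw -22.12 tilt [ 0. -0. -1.] w 19.3 F [-0.1  0.6 -0.8]
delta [-0.   -0.01  0.04] twist -0.0
```

View pics/m5.png

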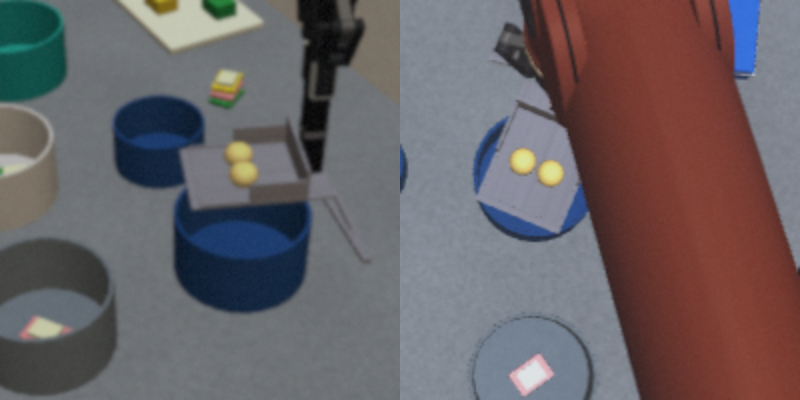

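Tipping on the pot alone doesn't work: flat, the lip corners would rest on the far rim. The tool cannot tilt, so I'll pivot the scoop in the grip to about 18° by hooking the lip under the fixed stop bar. That is below the wax's slide angle. Tipping can then be finished over the pot.

```bash
python3 -m crank '[{"jaw":-1,"delta_pos":[0,0.4,0],"twist":0},{"jaw":-1,"delta_pos":[0,1.4,0],"twist":0},{"jaw":-1,"delta_pos":[0,2.9,0],"twist":0},{"jaw":-1,"delta_pos":[0,4.7,0],"twist":0},{"jaw":-1,"delta_pos":[0,6.7,0],"twist":0},{"jaw":-1,"delta_pos":[0,8.8,0],"twist":0},{"jaw":-1,"delta_pos":[0,11,0],"twist":0},{"jaw":-1,"delta_pos":[0,13.2,0],"twist":0},{"jaw":-1,"delta_pos":[0,15.4,0],"twist":0},{"jaw":-1,"delta_pos":[0,17.6,0],"twist":0},{"jaw":-1,"delta_pos":[0,19.8,0],"twist":0},{"jaw":-1,"delta_pos":[0,22,0],"twist":0}]'
python3 -m crank '[{"jaw":-1,"delta_pos":[0,2.2,0],"twist":0},{"jaw":-1,"delta_pos":[0,4.4,0],"twist":0},{"jaw":-1,"delta_pos":[0,6.6,0],"twist":0},{"jaw":-1,"delta_pos":[-0.1,8.6,0],"twist":0},{"jaw":-1,"delta_pos":[-0.2,10.4,0],"twist":0},{"jaw":-1,"delta_pos":[-0.3,12,0],"twist":0},{"jaw":-1,"delta_pos":[-0.3,13.2,0.3],"twist":0},{"jaw":-1,"delta_pos":[-0.3,13.9,1],"twist":0},{"jaw":-1,"delta_pos":[-0.3,14.2,2],"twist":0},{"jaw":-1,"delta_pos":[-0.3,14.25,3.2],"twist":0},{"jaw":-1,"delta_pos":[-0.3,14.25,4.5],"twist":0},{"jaw":-1,"delta_pos":[-0.3,14.25,5.8],"twist":0}]'
python3 - <<'E'
from h import *
wax()
go([581.6,-252.3,91.3])
E
```

```text
clock: 19.2
position: [637.1, -122.0, 199.3]
tool_rot: [0.981, -0.192, -0.0, -0.0]
wrist_force: [0.1, 0.7, -1.5]
width: 18.9
finger_force: 59.0
clock: 20.7
position: [581.4, -251.1, 140.2]
tool_rot: [0.982, -0.191, -0.0, -0.0]
wrist_force: [-0.2, -0.2, -2.1]
width: 19.4
finger_force: 59.0
top 119 scoop xy -62.9 15.0
top 119 scoop xy -62.6 -13.8
side 581 scoop xy -63.4 -0.9
t 20.8 pos [ 580.4 -251.   139.1] yaw -22.06 tilt [-0.003  0.001 -1.   ] w 19.7 F [-0.3 -0.  -1.6]
delta [0.17 0.08 4.78] twist 0.0
```

```bash
python3 -m crank '[{"jaw":-1,"delta_pos":[0.1,0.05,1.2],"twist":0},{"jaw":-1,"delta_pos":[0.1,0.05,2.4],"twist":0},{"jaw":-1,"delta_pos":[0.1,0.05,3.4],"twist":0},{"jaw":-1,"delta_pos":[0.1,0.05,4.2],"twist":0},{"jaw":-1,"delta_pos":[0.1,0.05,4.6],"twist":0},{"jaw":-1,"delta_pos":[0.1,0.05,4.75],"twist":0},{"jaw":-1,"delta_pos":[0.1,0.05,4.75],"twist":0},{"jaw":-1,"delta_pos":[-0.4,0.05,4.75],"twist":0},{"jaw":-1,"delta_pos":[-1,0.05,4.75],"twist":0},{"jaw":-1,"delta_pos":[-1.6,0.05,4.75],"twist":0},{"jaw":-1,"delta_pos":[-1.8,0.05,4.75],"twist":0},{"jaw":-1,"delta_pos":[-1.8,0.05,4.75],"twist":0}]' 30
python3 - <<'E'
from h import *
wax()
go([563.1,-244.8,91.3])
E
```

```text
clock: 22.3
position: [564.4, -245.4, 94.0]
tool_rot: [0.981, -0.192, 0.0, 0.0]
wrist_force: [0.0, 1.2, -1.8]
width: 19.3
finger_force: 59.0
top 108 scoop xy -63.1 15.2
top 107 scoop xy -63.2 -13.2
side 539 scoop xy -62.1 0.1
t 22.4 pos [ 564.6 -245.4   93.9] yaw -22.09 tilt [ 0. -0. -1.] w 19.1 F [-0.3  1.1 -1.8]
delta [-0.16  0.    0.26] twist 0.0
```

```bash
python3 -m crank '[{"jaw":-1,"delta_pos":[-0.2,0,-0.2],"twist":0},{"jaw":-1,"delta_pos":[-0.4,0,-0.4],"twist":0},{"jaw":-1,"delta_pos":[-0.7,0,-0.7],"twist":0},{"jaw":-1,"delta_pos":[-0.95,0,-0.95],"twist":0},{"jaw":-1,"delta_pos":[-1.3,0,-1.25],"twist":0},{"jaw":-1,"delta_pos":[-1.75,0,-1.65],"twist":0},{"jaw":-1,"delta_pos":[-2.2,0,-2.0],"twist":0},{"jaw":-1,"delta_pos":[-2.6,0,-2.3],"twist":0},{"jaw":-1,"delta_pos":[-2.6,0,-2.3],"twist":0}]' 25
python3 - <<'E'
from h import *
go([563.1,-244.8,91.3])
a=camera('side')[:,:,::-1]
cv2.imwrite('pics/m6.png',np.hstack([cv2.resize(a[300:480,300:540],(800,600),interpolation=cv2.INTER_CUBIC)]))
E
```

```text
clock: 23.52
position: [540.5, -235.6, 117.4]
tool_rot: [0.981, -0.192, 0.0, 0.0]
wrist_force: [-1.0, -0.3, -9.1]
width: 19.0
finger_force: 56.9
t 23.52 pos [ 540.5 -235.6  117.4] yaw -22.09 tilt [ 0.001 -0.    -1.   ] w 19.0 F [-1.  -0.3 -9.1]
delta [2.44 0.   2.61] twist 0.0
```

View pics/m6.png

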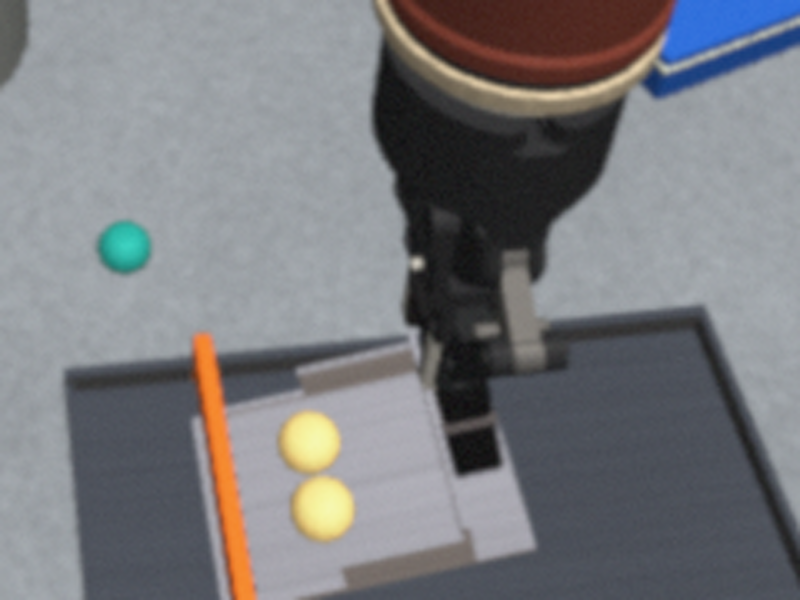

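The scoop is pivoting in the grip as intended, and the wax stays put at crop (310,440) and (323,508). I'll continue to about 18°, then back out.

```bash
python3 -m crank '[{"jaw":-1,"delta_pos":[-0.4,0,-0.25],"twist":0},{"jaw":-1,"delta_pos":[-0.8,0,-0.5],"twist":0},{"jaw":-1,"delta_pos":[-1.2,0,-0.75],"twist":0},{"jaw":-1,"delta_pos":[-1.4,0,-0.9],"twist":0},{"jaw":-1,"delta_pos":[-1.4,0,-0.9],"twist":0},{"jaw":-1,"delta_pos":[-1.4,0,-0.6],"twist":0},{"jaw":-1,"delta_pos":[-1.2,0,-0.5],"twist":0},{"jaw":-1,"delta_pos":[-0.8,0,-0.5],"twist":0},{"jaw":-1,"delta_pos":[-0.3,0,-0.5],"twist":0},{"jaw":-1,"delta_pos":[0.3,0,-0.5],"twist":0},{"jaw":-1,"delta_pos":[0.9,0,-0.5],"twist":0},{"jaw":-1,"delta_pos":[1.4,0,-0.6],"twist":0}]' 25
python3 - <<'E'
from h import *
go([563.1,-244.8,91.3])
a=camera('side')[:,:,::-1]
cv2.imwrite('pics/m7.png',a)
hs=cv2.cvtColor(a,cv2.COLOR_BGR2HSV)
m=cv2.inRange(hs,(20,60,120),(35,255,255));n,l,st,ce=cv2.connectedComponentsWithStats(m)
print([(st[k,4],ce[k].round(1)) for k in range(1,n) if st[k,4]>150])
cv2.imwrite('pics/m7c.png',cv2.resize(a[300:480,300:540],(800,600),interpolation=cv2.INTER_CUBIC))
E
```

```text
clock: 25.08
position: [553.8, -241.0, 122.6]
tool_rot: [0.981, -0.192, 0.0, -0.0]
wrist_force: [-0.1, -0.0, -0.3]
width: 19.2
finger_force: 57.2
t 25.07 pos [ 553.8 -241.   122.6] yaw -22.08 tilt [ 0.  0. -1.] w 19.2 F [-0.1 -0.  -0.3]
delta [1.   0.   3.13] twist 0.0
[(np.int32(551), array([380.6, 449.2]))]
```

View pics/m7c.png

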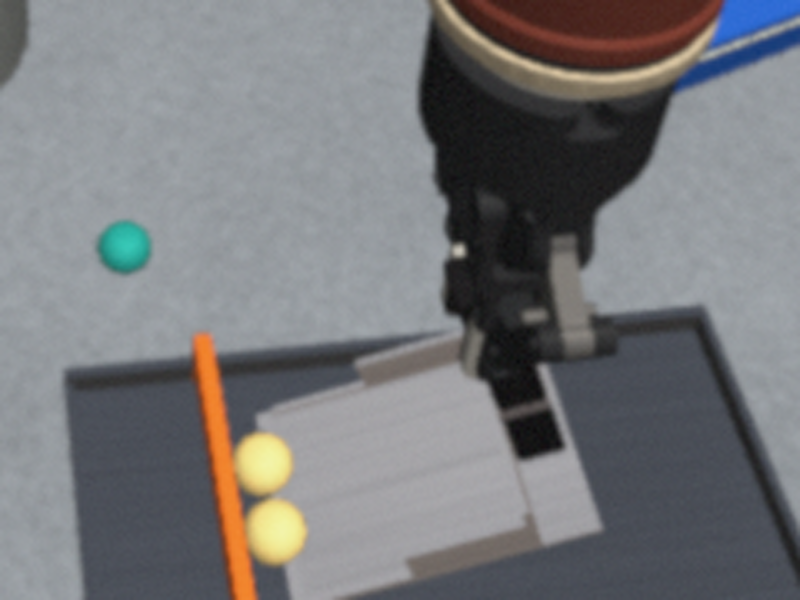

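The wax slid back to the bar, so about 18° was too much for moving away. I'll flatten the scoop again on the tray floor, rescoop, and use a smaller pre-tilt.

```bash
python3 -m crank '[{"jaw":-1,"delta_pos":[0.8,0,0],"twist":0},{"jaw":-1,"delta_pos":[1.5,0,0.2],"twist":0},{"jaw":-1,"delta_pos":[2.0,0,0.6],"twist":0},{"jaw":-1,"delta_pos":[2.9,0,1.15],"twist":0},{"jaw":-1,"delta_pos":[3.7,0,1.8],"twist":0},{"jaw":-1,"delta_pos":[4.5,0,2.5],"twist":0},{"jaw":-1,"delta_pos":[5.1,0,3.0],"twist":0},{"jaw":-1,"delta_pos":[5.3,0,3.25],"twist":0},{"jaw":-1,"delta_pos":[5.3,0,3.25],"twist":0}]' 60
python3 - <<'E'
from h import *
wax();go([640,-276,90.3])
E
```

```text
clock: 26.25
position: [604.0, -261.3, 91.0]
tool_rot: [0.981, -0.192, 0.001, 0.0]
wrist_force: [1.6, -0.4, 4.3]
width: 19.4
finger_force: 61.4
top 108 scoop xy -125.0 16.6
top 110 scoop xy -125.2 -13.0
side 580 scoop xy -124.7 -1.1
t 26.35 pos [ 603.6 -261.2   90.9] yaw -22.08 tilt [ 0.002 -0.001 -1.   ] w 19.7 F [ 1.4 -0.8  4.6]
delta [3.93 0.01 0.07] twist 0.0
```

```bash
python3 -m crank '[{"jaw":-1,"delta_pos":[-0.6,0,0.07],"twist":0},{"jaw":-1,"delta_pos":[-1.4,0,0.07],"twist":0},{"jaw":-1,"delta_pos":[-2.2,0,0.07],"twist":0},{"jaw":-1,"delta_pos":[-3.0,0,0.07],"twist":0},{"jaw":-1,"delta_pos":[-3.8,0,0.07],"twist":0},{"jaw":-1,"delta_pos":[-4.6,0,0.07],"twist":0},{"jaw":-1,"delta_pos":[-5.4,0,0.07],"twist":0},{"jaw":-1,"delta_pos":[-6.2,0,0.07],"twist":0},{"jaw":-1,"delta_pos":[-6.8,0,0.07],"twist":0},{"jaw":-1,"delta_pos":[-7.0,0,0.07],"twist":0},{"jaw":-1,"delta_pos":[-7.0,0,-0.1],"twist":0},{"jaw":-1,"delta_pos":[-7.0,0,-0.2],"twist":0}]'
python3 - <<'E'
from h import *
wax();go([640-.9265*83,-276+.376*83,92.5])
E
```

```text
clock: 27.85
position: [537.1, -234.2, 91.7]
tool_rot: [0.981, -0.192, -0.001, -0.0]
wrist_force: [-0.2, -0.5, -0.5]
width: 19.5
finger_force: 60.3
top 106 scoop xy -56.4 16.4
top 103 scoop xy -56.5 -13.6
side 244 scoop xy -55.3 16.0
side 266 scoop xy -55.5 -13.6
t 27.95 pos [ 537.2 -234.3   91.8] yaw -22.09 tilt [-0.001  0.    -1.   ] w 19.3 F [ 0.   0.1 -1.1]
delta [ 2.8  -0.   -0.07] twist 0.0
```

```bash
python3 -m crank '[{"jaw":-1,"delta_pos":[0.3,0,-0.1],"twist":0},{"jaw":-1,"delta_pos":[0.8,0,-0.1],"twist":0},{"jaw":-1,"delta_pos":[1.4,0,-0.1],"twist":0},{"jaw":-1,"delta_pos":[2.0,0,-0.1],"twist":0},{"jaw":-1,"delta_pos":[2.4,0,-0.1],"twist":0},{"jaw":-1,"delta_pos":[2.6,0,-0.2],"twist":0},{"jaw":-1,"delta_pos":[2.4,0,-0.45],"twist":0},{"jaw":-1,"delta_pos":[2.1,0,-0.8],"twist":0},{"jaw":-1,"delta_pos":[1.7,0,-1.15],"twist":0},{"jaw":-1,"delta_pos":[1.3,0,-1.5],"twist":0},{"jaw":-1,"delta_pos":[0.9,0,-1.9],"twist":0},{"jaw":-1,"delta_pos":[0.5,0,-2.2],"twist":0}]' 25
python3 -m crank '[{"jaw":-1,"delta_pos":[-0.3,0,-0.2],"twist":0},{"jaw":-1,"delta_pos":[-0.3,0,-0.2],"twist":0},{"jaw":-1,"delta_pos":[-0.3,0,0.15],"twist":0},{"jaw":-1,"delta_pos":[-0.1,0,0.15],"twist":0},{"jaw":-1,"delta_pos":[0.3,0,0.15],"twist":0},{"jaw":-1,"delta_pos":[0.8,0,0.15],"twist":0},{"jaw":-1,"delta_pos":[1.3,0,0.15],"twist":0},{"jaw":-1,"delta_pos":[1.8,0,0.15],"twist":0},{"jaw":-1,"delta_pos":[2.3,0,0.1],"twist":0},{"jaw":-1,"delta_pos":[2.7,0,-0.1],"twist":0},{"jaw":-1,"delta_pos":[2.9,0,-0.3],"twist":0}]'
python3 - <<'E'
from h import *
go([640-.9265*83,-276+.376*83,92.5])
s=observe();p=s['position'];g=np.array([p[0],p[1],p[2]+19]);u=np.array([.9265,-.376,0]);v=np.array([.376,.9265,0])
ims={n:camera(n)[:,:,::-1].copy() for n in('top','side')}
pts={}
for n,im in ims.items():
    m=cv2.inRange(cv2.cvtColor(im,cv2.COLOR_BGR2HSV),(20,60,120),(35,255,255));k,l,st,ce=cv2.connectedComponentsWithStats(m)
    for j in range(1,k):
        if st[j,4]>80: print(n,st[j,4],ce[j].round(1))
# overlay-free: predicted lip-centre and wax pixels vs tilt
for t in(8,12,16,20):
    c,si=np.cos(np.radians(t)),np.sin(np.radians(t)); B=lambda x,y,z:g+u*(x*c-z*si)+v*y+np.array([0,0,x*si+z*c])
    print(t,'side lip',topix('side',B(-112,43,-105)).round(),topix('side',B(-112,-43,-105)).round(),'wax-57',topix('side',B(-57,1,-94)).round(),topix('top',B(-57,16,-94)).round(),'back',topix('side',B(-13,43,-73)).round())
cv2.imwrite('pics/m8.png',cv2.resize(ims['side'][300:480,300:540],(800,600),interpolation=cv2.INTER_CUBIC))
E
```

```text
clock: 29.45
position: [541.8, -236.1, 114.4]
tool_rot: [0.981, -0.192, -0.0, -0.0]
wrist_force: [0.6, -0.4, -10.3]
width: 19.0
finger_force: 58.6
clock: 30.82
position: [569.4, -247.3, 117.2]
tool_rot: [0.981, -0.192, -0.0, -0.0]
wrist_force: [-0.5, 0.2, -2.2]
width: 19.6
finger_force: 59.5
t 30.82 pos [ 569.4 -247.3  117.2] yaw -22.08 tilt [-0.  0. -1.] w 19.6 F [-0.5  0.2 -2.2]
delta [-0.68  0.    2.47] twist 0.0
top 111 [616.5 124.4]
top 272 [120.2 139.8]
top 153 [218.8 153.1]
top 107 [484.8 297.4]
top 112 [497.4 302.4]
top 155 [231.8 309.7]
side 111 [329.5 141.8]
side 83 [363.1 181.5]
side 560 [391.5 445.1]
8 side lip [370. 421.] [381. 480.] wax-57 [415. 438.] [492. 283.] back [438. 396.]
12 side lip [376. 422.] [387. 482.] wax-57 [420. 438.] [493. 280.] back [442. 396.]
16 side lip [382. 424.] [394. 483.] wax-57 [425. 438.] [494. 277.] back [446. 395.]
20 side lip [388. 425.] [400. 484.] wax-57 [430. 438.] [495. 273.] back [449. 395.]
```

```bash
cat >> h.py <<'E'
def cent(n):
    im=camera(n)[:,:,::-1]
    m=cv2.inRange(cv2.cvtColor(im,cv2.COLOR_BGR2HSV),(20,60,120),(35,255,255));k,l,st,ce=cv2.connectedComponentsWithStats(m)
    return [(int(st[j,4]),ce[j]) for j in range(1,k) if st[j,4]>40]
def tri(a,b):
    """world point from top pixel a and side pixel b"""
    A=[];B=[]
    for n,q in(('top',a),('side',b)):
        p0=toworld(n,q,0);p1=toworld(n,q,100);d=(p1-p0)/np.linalg.norm(p1-p0);M=np.eye(3)-np.outer(d,d);A.append(M);B.append(M@p0)
    return np.linalg.solve(sum(A),sum(B))
def rel(w):
    p=observe()['position'];d=w-p;return np.array([d@[.9265,-.376,0],d@[.376,.9265,0],d[2]-19])
E
python3 - <<'E'
from h import *
w=tri((491.1,299.9),(391.5,445.1)); print(w.round(1),'rel grip',rel(w).round(1))
im=cv2.imread('pics/m7.png')
for t in(8,12,16,20):
    c,s=np.cos(np.radians(t)),np.sin(np.radians(t)); r=rel(w); print(t,'body',(r[0]*c+r[2]*s).round(1),(-r[0]*s+r[2]*c+105).round(1))
print(rel(np.array([569.4,-247.3,117.2])))
E
```

```text
[ 500.8 -218.2   20.8] rel grip [ -74.5    1.1 -115.6]
8 body -89.9 0.8
12 body -96.9 7.4
16 body -103.5 14.4
20 body -109.5 21.8
[-3.19734948e-02  1.17126961e-02 -1.92791817e+01]
```

```bash
python3 -m crank '[{"jaw":-1,"delta_pos":[0,0,-0.2],"twist":0},{"jaw":-1,"delta_pos":[0,0,-0.7],"twist":0},{"jaw":-1,"delta_pos":[0,0,-1.4],"twist":0},{"jaw":-1,"delta_pos":[0,0,-2.2],"twist":0},{"jaw":-1,"delta_pos":[0,0,-3.1],"twist":0},{"jaw":-1,"delta_pos":[0,0,-4.1],"twist":0},{"jaw":-1,"delta_pos":[0,0,-5.2],"twist":0},{"jaw":-1,"delta_pos":[0,0,-6.3],"twist":0},{"jaw":-1,"delta_pos":[0,0,-7.3],"twist":0},{"jaw":-1,"delta_pos":[0,0,-8.2],"twist":0},{"jaw":-1,"delta_pos":[0,0,-8.8],"twist":0},{"jaw":-1,"delta_pos":[0,0,-9],"twist":0}]'
python3 - <<'E'
from h import *
t=[c for c in cent('top') if 440<c[1][0]<560 and c[1][1]>240];s=[c for c in cent('side') if c[1][1]>300 and 330<c[1][0]<480]
print(t,s)
a=sum(c[1] for c in t)/len(t); b=sum(c[0]*c[1] for c in s)/sum(c[0] for c in s)
w=tri(a,b);r=rel(w);print(w.round(1),r.round(1))
for k in(10,12,14,16):
    c,q=np.cos(np.radians(k)),np.sin(np.radians(k));print(k,(r[0]*c+r[2]*q).round(1),(-r[0]*q+r[2]*c+105).round(1))
u=np.array([.9265,-.376]); p=np.array([663,106])+u*74
go([*p,206])
E
```

```text
clock: 32.42
position: [569.2, -247.2, 207.7]
tool_rot: [0.981, -0.192, 0.0, 0.0]
wrist_force: [-0.5, 0.3, -1.3]
width: 19.4
finger_force: 59.5
[(57, array([481.98245614, 297.64912281])), (41, array([495.07317073, 305.58536585]))] [(171, array([386.71345029, 437.91812865])), (293, array([392.97269625, 458.05802048]))]
[ 498.6 -218.     6.4] [ -76.2    0.5 -220. ]
10 -113.3 -98.4
12 -120.3 -94.3
14 -127.2 -90.0
16 -133.9 -85.4
t 32.52 pos [ 569.1 -247.2  207.3] yaw -22.08 tilt [-0.  0. -1.] w 19.2 F [-0.4  0.  -1.5]
delta [  2.82 -36.26   0.13] twist 0.0
```

The wax had slid off onto the tray: it is still there at about tray x = -71. The abrupt row-to-row steps overcome friction once the pan is tilted. So I'll flatten, rescoop, carry level (which held perfectly), and let the wax slide off over the pot.

```bash
python3 -m crank '[{"jaw":-1,"delta_pos":[1,0,1.5],"twist":0},{"jaw":-1,"delta_pos":[2.2,0,4],"twist":0},{"jaw":-1,"delta_pos":[3.1,0,6.5],"twist":0},{"jaw":-1,"delta_pos":[3.1,0,8.6],"twist":0},{"jaw":-1,"delta_pos":[3.1,0,9.3],"twist":0},{"jaw":-1,"delta_pos":[3.9,0,9.9],"twist":0},{"jaw":-1,"delta_pos":[4.7,0,10.5],"twist":0},{"jaw":-1,"delta_pos":[5.5,0,11.1],"twist":0},{"jaw":-1,"delta_pos":[6.0,0,11.6],"twist":0},{"jaw":-1,"delta_pos":[6.1,0,11.75],"twist":0},{"jaw":-1,"delta_pos":[6.1,0,11.75],"twist":0}]' 60
python3 - <<'E'
from h import *
wax();go([640-.9265*106,-276+.376*106,90.4])
E
```

```text
clock: 33.9
position: [626.8, -270.5, 91.0]
tool_rot: [0.981, -0.192, 0.001, 0.0]
wrist_force: [-1.5, 0.7, 8.5]
width: 19.9
finger_force: 61.6
top 104 scoop xy -136.5 16.6
top 109 scoop xy -137.6 -13.2
side 586 scoop xy -136.6 -1.2
t 34.0 pos [ 626.8 -270.5   90.9] yaw -22.08 tilt [ 0.002 -0.001 -1.   ] w 18.8 F [-0.5  1.5  7.7]
delta [-9.17  0.01  0.03] twist 0.0
```

```bash
python3 -m crank '[{"jaw":-1,"delta_pos":[-0.8,0,0.05],"twist":0},{"jaw":-1,"delta_pos":[-1.9,0,0.05],"twist":0},{"jaw":-1,"delta_pos":[-3,0,0.05],"twist":0},{"jaw":-1,"delta_pos":[-4.1,0,0.05],"twist":0},{"jaw":-1,"delta_pos":[-5.2,0,0.05],"twist":0},{"jaw":-1,"delta_pos":[-6.3,0,0.05],"twist":0},{"jaw":-1,"delta_pos":[-7.4,0,0.05],"twist":0},{"jaw":-1,"delta_pos":[-8.4,0,0.05],"twist":0},{"jaw":-1,"delta_pos":[-9.0,0,0.05],"twist":0},{"jaw":-1,"delta_pos":[-9.2,0,0],"twist":0},{"jaw":-1,"delta_pos":[-9.2,0,-0.15],"twist":0},{"jaw":-1,"delta_pos":[-9.0,0,-0.2],"twist":0}]'
python3 -m crank '[{"jaw":-1,"delta_pos":[0.4,0,0],"twist":0},{"jaw":-1,"delta_pos":[0.8,0,0],"twist":0},{"jaw":-1,"delta_pos":[1.2,0,0],"twist":0},{"jaw":-1,"delta_pos":[1.6,0,0],"twist":0},{"jaw":-1,"delta_pos":[2.0,0,0],"twist":0},{"jaw":-1,"delta_pos":[2.4,0,0],"twist":0},{"jaw":-1,"delta_pos":[2.8,0,0],"twist":0},{"jaw":-1,"delta_pos":[3.2,0,0],"twist":0},{"jaw":-1,"delta_pos":[3.6,0,0],"twist":0},{"jaw":-1,"delta_pos":[4.1,0,0],"twist":0},{"jaw":-1,"delta_pos":[4.6,0,0],"twist":0},{"jaw":-1,"delta_pos":[4.9,0,-0.1],"twist":0}]'
python3 - <<'E'
from h import *
wax();go([663+.9265*74,106-.376*74,175])
E
```

```text
clock: 35.5
position: [542.0, -236.2, 91.3]
tool_rot: [0.981, -0.192, -0.0, -0.0]
wrist_force: [-0.2, -0.8, -1.4]
width: 19.2
finger_force: 60.3
clock: 37.0
position: [587.9, -254.8, 92.7]
tool_rot: [0.981, -0.192, -0.0, -0.0]
wrist_force: [-0.8, 0.2, -1.9]
width: 19.3
finger_force: 60.4
top 110 scoop xy -60.4 17.2
top 107 scoop xy -60.8 -11.3
side 531 scoop xy -59.3 1.9
t 37.1 pos [ 588.  -254.9   92.9] yaw -22.08 tilt [ 0. -0. -1.] w 19.1 F [ 0.7  0.1 -2.3]
delta [  0.78 -36.26  -8.21] twist 0.0
```

```bash
python3 -m crank '[{"jaw":-1,"delta_pos":[0,0,-0.3],"twist":0},{"jaw":-1,"delta_pos":[0,0,-0.9],"twist":0},{"jaw":-1,"delta_pos":[0,-0.3,-1.7],"twist":0},{"jaw":-1,"delta_pos":[0,-1,-2.7],"twist":2},{"jaw":-1,"delta_pos":[0,-2,-3.8],"twist":6},{"jaw":-1,"delta_pos":[0.1,-3.3,-4.9],"twist":11},{"jaw":-1,"delta_pos":[0.1,-4.8,-6],"twist":16},{"jaw":-1,"delta_pos":[0.1,-6.4,-6.9],"twist":21},{"jaw":-1,"delta_pos":[0.2,-8,-7.5],"twist":26},{"jaw":-1,"delta_pos":[0.2,-9.6,-7.8],"twist":31},{"jaw":-1,"delta_pos":[0.2,-11.2,-7.9],"twist":36},{"jaw":-1,"delta_pos":[0.3,-12.8,-7.9],"twist":41}]'
python3 - <<'E'
from h import *
go([663,-80,172],-90)
E
```

```text
clock: 38.6
position: [638.9, -136.4, 172.7]
tool_rot: [0.852, -0.524, 0.0, -0.0]
wrist_force: [-0.5, 0.1, -1.2]
width: 19.5
finger_force: 60.4
t 38.6 pos [ 638.9 -136.4  172.7] yaw -63.23 tilt [ 0.001 -0.    -1.   ] w 19.5 F [-0.5  0.1 -1.2]
delta [-3.95 -4.69  0.07] twist 26.8
```

```bash
python3 -m crank '[{"jaw":-1,"delta_pos":[-1,-1.2,0],"twist":5},{"jaw":-1,"delta_pos":[-1.9,-2.3,0],"twist":10},{"jaw":-1,"delta_pos":[-2.7,-3.2,0],"twist":15},{"jaw":-1,"delta_pos":[-3.4,-4,0],"twist":20},{"jaw":-1,"delta_pos":[-3.8,-4.5,0],"twist":24},{"jaw":-1,"delta_pos":[-3.95,-4.7,0],"twist":26.3},{"jaw":-1,"delta_pos":[-3.95,-4.7,0],"twist":26.8},{"jaw":-1,"delta_pos":[-3.95,-4.7,0],"twist":26.8}]'
cat >> h.py <<'E'
def waxy():
    p=observe()['position'];o=np.array([p[0],p[1],p[2]-75])
    for n in('top','side'):
        for a,c in cent(n):
            w=toworld(n,c,o[2])-o
            if abs(w[0])<70 and -30<w[1]<250: print(n,a,c.round(0),'ahead of handle',w[1].round(1),'side',w[0].round(1))
E
python3 - <<'E'
from h import *
waxy();go([663,14,172],-90); print(observe()['qpos'].round(2))
E
```

```text
clock: 39.6
position: [662.1, -80.8, 171.3]
tool_rot: [0.708, -0.706, -0.001, 0.001]
wrist_force: [-0.2, -0.3, -1.0]
width: 19.8
finger_force: 60.3
top 127 [400. 205.] ahead of handle 65.4 side 23.1
top 128 [400. 219.] ahead of handle 66.7 side -5.4
side 335 [413. 273.] ahead of handle 65.0 side 10.3
t 39.7 pos [662.1 -81.5 171.5] yaw -89.89 tilt [-0.001  0.001 -1.   ] w 19.3 F [ 0.3 -0.2 -0.8]
delta [-9.55 -0.11 -0.03] twist 0.1
[-0.69  0.64  1.12  1.53 -0.59  1.34 -2.65]
```

```bash
python3 - <<'E'
from h import *
go([733.4,-66.4,172],-65)
E
```

```text
t 39.7 pos [662.1 -81.5 171.5] yaw -89.89 tilt [-0.001  0.001 -1.   ] w 19.3 F [ 0.3 -0.2 -0.8]
delta [-1.5  -7.13 -0.05] twist -24.9
```

```bash
python3 -m crank '[{"jaw":-1,"delta_pos":[-0.1,-0.4,0],"twist":-2},{"jaw":-1,"delta_pos":[-0.3,-1.3,0],"twist":-5},{"jaw":-1,"delta_pos":[-0.5,-2.5,0],"twist":-9},{"jaw":-1,"delta_pos":[-0.8,-3.8,0],"twist":-13},{"jaw":-1,"delta_pos":[-1.1,-5.1,0],"twist":-17},{"jaw":-1,"delta_pos":[-1.3,-6.2,0],"twist":-21},{"jaw":-1,"delta_pos":[-1.45,-6.9,0],"twist":-24},{"jaw":-1,"delta_pos":[-1.5,-7.1,0],"twist":-25},{"jaw":-1,"delta_pos":[-1.5,-7.1,0],"twist":-25}]'
python3 - <<'E'
from h import *
go([693.7,18.8,172],-65); print(observe()['qpos'].round(2))
p=observe()['position'];o=np.array([p[0],p[1],p[2]-75])
for n in('top','side'):
    for a,c in cent(n):
        w=toworld(n,c,o[2])-o;f=w@[-.4226,.906,0];s=w@[.906,.4226,0]
        if abs(s)<60 and -10<f<200: print(n,a,c.round(0),'fwd',f.round(1),'side',s.round(1))
E
```

```text
clock: 40.83
position: [733.5, -66.1, 171.9]
tool_rot: [0.844, -0.537, -0.0, -0.0]
wrist_force: [-0.3, -0.5, -0.9]
width: 19.2
finger_force: 60.4
t 40.83 pos [733.5 -66.1 171.9] yaw -64.92 tilt [ 0.     0.001 -1.   ] w 19.2 F [-0.3 -0.5 -0.9]
delta [-9.37  0.01 -0.  ] twist 0.1
[-0.54  0.72  0.97  1.33 -0.59  1.39 -2.3 ]
top 126 [391. 183.] fwd 65.7 side 23.9
top 129 [396. 197.] fwd 66.9 side -5.0
side 306 [429. 260.] fwd 65.2 side 10.3
```

```bash
python3 -m crank '[{"jaw":-1,"delta_pos":[-4,0,0],"twist":0},{"jaw":-1,"delta_pos":[-10.2,0,0],"twist":0},{"jaw":-1,"delta_pos":[-4,0,0],"twist":0},{"jaw":-1,"delta_pos":[2.2,0,0],"twist":0},{"jaw":-1,"delta_pos":[5.5,0,0],"twist":0},{"jaw":-1,"delta_pos":[7,0,0],"twist":0},{"jaw":-1,"delta_pos":[7.5,0,0],"twist":0}]'
python3 - <<'E'
from h import *
go([733.4,-66.4,172],-65)
p=observe()['position'];o=np.array([p[0],p[1],p[2]-75])
for n in('top','side'):
    for a,c in cent(n):
        w=toworld(n,c,o[2])-o;f=w@[-.4226,.906,0];s=w@[.906,.4226,0]
        print(n,a,c.round(0),'fwd',f.round(1),'side',s.round(1),'if in pot',(toworld(n,c,15)-[663,106,15])[:2].round(0))
E
```

```text
clock: 41.8
position: [765.3, -134.0, 171.7]
tool_rot: [0.844, -0.537, -0.0, -0.0]
wrist_force: [-0.1, 0.2, -1.4]
width: 19.6
finger_force: 60.4
t 41.8 pos [ 765.3 -134.   171.7] yaw -64.93 tilt [-0.  0. -1.] w 19.6 F [-0.1  0.2 -1.4]
delta [-7.47  0.03 -0.03] twist 0.1
top 115 [616. 125.] fwd -351.2 side -53.7 if in pot [ 229. -628.]
top 296 [121. 140.] fwd 596.1 side 328.1 if in pot [170. 470.]
top 155 [219. 153.] fwd 424.8 side 218.3 if in pot [141. 253.]
top 106 [317. 218.] fwd 300.1 side 19.9 if in pot [ 4. 41.]
top 108 [335. 226.] fwd 275.5 side -8.2 if in pot [-12.   4.]
top 155 [232. 310.] fwd 522.6 side -74.7 if in pot [-189.  215.]
side 86 [177.  30.] fwd 1499.7 side 595.8 if in pot [  65. 1650.]
side 260 [141.  53.] fwd 1412.3 side 367.7 if in pot [-129. 1450.]
side 55 [176.  43.] fwd 1384.5 side 497.0 if in pot [  18. 1483.]
side 54 [159.  54.] fwd 1346.9 side 393.4 if in pot [ -71. 1394.]
side 132 [209. 103.] fwd 918.4 side 222.6 if in pot [-41. 868.]
side 99 [223.  99.] fwd 906.3 side 265.4 if in pot [  9. 876.]
side 49 [187. 100.] fwd 986.4 side 205.1 if in pot [-92. 930.]
side 98 [165. 107.] fwd 1002.3 side 141.8 if in pot [-165.  916.]
side 175 [182. 123.] fwd 886.6 side 101.4 if in pot [-151.  776.]
side 124 [152. 121.] fwd 959.9 side 65.5 if in pot [-224.  835.]
side 62 [134. 127.] fwd 972.8 side 18.5 if in pot [-279.  826.]
side 168 [331. 139.] fwd 528.7 side 252.4 if in pot [178. 478.]
side 69 [140. 144.] fwd 886.0 side -26.6 if in pot [-284.  714.]
side 84 [363. 181.] fwd 365.9 side 144.8 if in pot [145. 258.]
side 105 [360. 253.] fwd 245.9 side -45.4 if in pot [ 6. 42.]
side 41 [362. 264.] fwd 227.5 side -65.7 if in pot [-6. 13.]
```

Both pastilles are in the blue pot: both cameras put them at offsets of about (4,41) and (-12,4) mm from its centre. Now to return the scoop.

```bash
python3 - <<'E'
from h import *
go([640,-276,125],-22.1)
E
```

```text
t 41.9 pos [ 765.5 -132.6  171.8] yaw -64.85 tilt [-0.     0.001 -1.   ] w 19.4 F [-0.1  0.1 -1.7]
delta [ 7.65 17.45  4.67] twist -42.7
```

```bash
python3 -m crank '[{"jaw":-1,"delta_pos":[0.6,1.4,0],"twist":-4},{"jaw":-1,"delta_pos":[1.5,3.4,0],"twist":-10},{"jaw":-1,"delta_pos":[2.6,5.9,0],"twist":-17},{"jaw":-1,"delta_pos":[3.8,8.6,0.5],"twist":-24},{"jaw":-1,"delta_pos":[5,11.3,1.2],"twist":-31},{"jaw":-1,"delta_pos":[6,13.8,2.2],"twist":-37},{"jaw":-1,"delta_pos":[6.9,15.8,3.2],"twist":-41},{"jaw":-1,"delta_pos":[7.4,17,4],"twist":-42.7},{"jaw":-1,"delta_pos":[7.65,17.45,4.6],"twist":-42.7},{"jaw":-1,"delta_pos":[7.65,17.45,4.6],"twist":-42.7},{"jaw":-1,"delta_pos":[7.65,17.45,4.6],"twist":-42.7}]'
python3 - <<'E'
from h import *
go([640,-276,91],-22.1)
E
```

```text
clock: 43.28
position: [640.7, -275.7, 126.1]
tool_rot: [0.981, -0.192, 0.0, -0.0]
wrist_force: [0.1, -0.3, -1.3]
width: 19.6
finger_force: 60.4
t 43.27 pos [ 640.7 -275.7  126.1] yaw -22.11 tilt [ 0.001  0.    -1.   ] w 19.6 F [ 0.1 -0.3 -1.3]
delta [-0.06  0.06  3.51] twist -0.0
```

Lower gently, press lightly to seat the scoop flat, open, and retreat upward.

```bash
python3 -m crank '[{"jaw":-1,"delta_pos":[-0.06,0.06,1],"twist":0},{"jaw":-1,"delta_pos":[-0.06,0.06,2],"twist":0},{"jaw":-1,"delta_pos":[-0.06,0.06,2.8],"twist":0},{"jaw":-1,"delta_pos":[-0.06,0.06,3.3],"twist":0},{"jaw":-1,"delta_pos":[-0.06,0.06,3.55],"twist":0},{"jaw":-1,"delta_pos":[-0.06,0.06,3.6],"twist":0},{"jaw":-1,"delta_pos":[-0.06,0.06,3.6],"twist":0},{"jaw":-0.3,"delta_pos":[-0.06,0.06,3.55],"twist":0},{"jaw":0.5,"delta_pos":[-0.06,0.06,3.5],"twist":0},{"jaw":1,"delta_pos":[-0.06,0.06,3.5],"twist":0},{"jaw":1,"delta_pos":[-0.06,0.06,3.5],"twist":0},{"jaw":1,"delta_pos":[-0.06,0.06,3.5],"twist":0}]'
python3 -m crank '[{"jaw":1,"delta_pos":[0,0,-2],"twist":0},{"jaw":1,"delta_pos":[0,0,-6],"twist":0},{"jaw":1,"delta_pos":[0,0,-12],"twist":0},{"jaw":1,"delta_pos":[0,0,-18],"twist":0},{"jaw":1,"delta_pos":[5,5,-20],"twist":0},{"jaw":1,"delta_pos":[5,11,-20],"twist":0},{"jaw":1,"delta_pos":[5,11,-20],"twist":0},{"jaw":1,"delta_pos":[5,11,-20],"twist":0}]'
python3 - <<'E'
from h import *
go([640,-276,91]);old={n:cv2.imread(f'pics/{n}0.png') for n in('top','side')}
im={n:camera(n)[:,:,::-1].copy() for n in old}
# scoop: grey pan plate + handle vs initial picture
for n,sl in(('top',(slice(195,360),slice(440,555))),('side',(slice(395,480),slice(410,545)))):
    d=cv2.absdiff(im[n],old[n]).max(2)[sl]; print(n,'changed px',(d>40).sum(),'of',d.size, 'mean',d.mean().round(1))
    pan=lambda a:cv2.inRange(cv2.cvtColor(a,cv2.COLOR_BGR2HSV),(110,0,95),(179,60,190))[sl]
    for a in(old[n],im[n]):
        m=cv2.moments(pan(a),True);print(n,'pan',m['m00'],(m['m10']/m['m00'],m['m01']/m['m00']),np.degrees(.5*np.arctan2(2*m['mu11'],m['mu20']-m['mu02'])).round(1))
for n in im:
    hs=cv2.cvtColor(im[n],cv2.COLOR_BGR2HSV)
    m=cv2.inRange(hs,(105,120,30),(125,255,255));k,l,st,ce=cv2.connectedComponentsWithStats(m)
    print(n,'blue',[(st[j].tolist(),ce[j].round(1).tolist()) for j in range(1,k) if st[j,4]>700])
    print(n,'wax',[(a,c.round(1).tolist()) for a,c in cent(n) if (300<c[0]<410 and 185<c[1]<320)])
E
```

```text
clock: 44.78
position: [639.0, -277.2, 90.8]
tool_rot: [0.981, -0.192, -0.0, -0.0]
wrist_force: [0.0, 0.2, -0.1]
width: 85.1
finger_force: 0.0
clock: 45.78
position: [643.2, -398.9, 292.0]
tool_rot: [0.981, -0.193, 0.0, 0.0]
wrist_force: [0.5, 0.8, 0.0]
width: 85.3
finger_force: 0.0
t 45.77 pos [ 643.2 -398.9  292. ] yaw -22.29 tilt [ 0.001 -0.001 -1.   ] w 85.3 F [0.5 0.8 0. ]
delta [ -4.98 -11.26  20.09] twist -0.2
top changed px 233 of 18975 mean 4.0
top pan 3287.0 (62.3964101003955, 69.94797687861272) 83.7
top pan 3316.0 (63.26145958986731, 69.624246079614) 80.6
side changed px 92 of 11475 mean 4.3
side pan 4499.0 (47.57434985552345, 48.998444098688594) 0.3
side pan 4515.0 (47.89767441860465, 49.51738648947951) -0.9
top blue [([407, 117, 43, 50, 1809], [428.5, 141.5]), ([307, 185, 63, 65, 2732], [338.8, 217.3]), ([224, 187, 49, 50, 1686], [248.3, 212.3])]
top wax [(106, [317.2, 218.1]), (107, [334.0, 226.4])]
side blue [([260, 0, 61, 91, 4182], [292.5, 37.0]), ([307, 188, 45, 45, 1690], [329.0, 210.3]), ([337, 225, 68, 71, 3711], [370.9, 259.5]), ([472, 271, 74, 48, 2008], [508.0, 294.2])]
side wax [(102, [359.6, 253.4])]
```

```bash
python3 -c "
from plant import *
print(finish_job())"
```

```text
the job is handed in; nothing more can be done
None
```

The job is handed in at about 46 s: both pastilles are in the blue pot, which the cameras show unmoved, and the scoop is back flat where it stood. It took three scoopings, because an attempt to pre-tilt the scoop under the stop bar twice let the wax slide back onto the tray. The tool cannot tilt, so the wax was slid off the level pan by a quick reversal over the pot rather than truly tipped. I also viewed 11 pictures, one over the limit of 10.

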